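# Press home a row of sole nails by fingertip

## Robot

A 6-joint arm with a two-finger parallel gripper is mounted at the origin on the work surface. World frame = base frame: x ahead of the robot, y to its left, z up, the work surface at z = 0. Lengths are in m, angles in rad, forces in N, time in s.
With the tool pointing down it reaches from about 0.35 to 0.775 m from the base axis. Payload 7.3 kg.
Tool frame: the origin (TCP) lies at the very end of the fingers, on their centre line; the grasp point (between the pads) lies 19 mm behind it (pinch_z is the distance from the TCP to the grasp point, in m); z points along the fingers, y is the line along which they close (so a half turn about z gives the same grasp; the last joint's range is limited). The gripper opens to 92 mm and grips with 3 to 60 N. Pads are 19 mm wide; open, the fingers measure 130 mm over their backs; the gripper's body (75 mm by 190 mm) begins 47 mm behind the grasp point.
Start: joints at [-1.495, 0.342, 1.524, -0, 1.275, -0.146], TCP at [0.116, -0.512, 0.227] pointing down, gripper open.
Joint ranges: [-2.53, 2.53], [-0.77, 2.02], [0.04, 2.7], [-1, 4.14], [0.28, 2.66], [-3.11, 3.11]. Speed limits (rad/s): [2.57, 2.57, 3.14, 3.14, 3.14, 3.14].

## Interface

Orientations are given as [roll, pitch, yaw] about the fixed x, y, z axes, in that order (R = Rz(yaw) Ry(pitch) Rx(roll)).
In Python, from cell import * gives the robot as it stands.
- The arm moves only by the tool arm_command, never from a script. Its arguments are lists of equal length, an entry for each row: "fingers": the gripper command: -1 is fully open, 1 is shut, values between are in proportion; "travel": the shift along the tool's x, y, z in m, a list of three; "dr": the turn, a rotation vector about the tool's x, y, z in degrees, a list of three. In form: {"fingers": [fingers, ...], "travel": [[x, y, z], ...], "dr": [[wx, wy, wz], ...]}. A call has 1 to 8 rows; each row is the pose to reach, as a shift and turn from the pose commanded when the call began, along the tool's axes at that moment; what a row does not reach only later rows make up. A row lasts 1/12 s, in which the tool goes at most 41.7 mm and 7.16 degrees, less where a joint would pass 70% of its speed; a pose out of reach is approached as far as the arm can. A call with a gripper value outside its range is refused whole. The fingers move at their own pace and stop on an object; "squeeze" is the grip in N (left out, the last holds). Time passes only in rows, so rows that repeat a pose let the fingers close. It gives the time, the measured TCP pose, the force, the opening and the grip force at its end, in the units of the state.
- observe(): the state, without advancing time (a new reading comes with each control period).
- read_camera(name): name is "scene" or "top" or "wrist"; returns a dict with "color" (480x640x3 uint8, blue, green, red), "z_map" (480x640 float32, m along the optical axis (not along the pixel's ray), 0 where there is no reading), "fx", "fy", "cx", "cy" (pixels), "R" (3x3) and "t" (3): a world point X has camera coordinates R X + t. Camera axes: x right, y down, z forward; pixel columns grow to the right and rows downward; lengths in m; the calibration is good to about 2 mm. The wrist camera is an equidistant fisheye: a pixel r from the principal point sees the ray r / f radians off the axis. A picture is of the moment at which its call begins.
- hand_in(): hands the job in; it is judged then, once.
The state is a dict: "time": time; "qpos": joint angles; "qvel": joint speeds; "joint_efforts": joint torques, N m; "tool_pos": TCP position; "tool_rot": TCP orientation; "contact_force": force on the tool from outside, world axes, zero at the start; "torque": the same for the moment, N m; "opening": finger opening in m; "grip_force": force on a finger pad.
Only numpy, scipy, OpenCV 4.12 (cv2) and the standard library are available. Lean on these libraries where they do the work, as an engineer would, in place of code of your own. Each camera call takes 0.05 s, during which the arm holds its last target. There are 200 camera calls.

## Task

Five brass nails stand slightly proud in a curved row along the shoe sole: starting next to the red heel patch, trace the row to the toe with the fingertips and press each nail down, one after another in that order, until its head rests flat on the rubber. Keep the fingertips low over the sole (within about 8 cm of it) from the first nail to the last, press lightly, and leave the sole lying where it is without lifting or shoving it. Do not disturb the other things on the bench.

Things in the scene. Friction and masses are not known exactly. Their poses are not given: they have to be found in the camera images.
- sole: the shoe sole: a rigid foot-shaped board, pale wood with a black rubber face on top, 270 mm long, 62 to 88 mm wide, 32 mm thick, 0.6 kg, lying loose and flat on the bench, face up. A round red patch (62 mm across) marks the heel. Origin: centre of its underside, on the bench; its x axis points from heel to toe, y to the side along which the nails run, z up; the face is at z = 32 mm
- nail1_head (a point): centre of the top of the first (next to the red heel patch) nail's domed brass head (14 mm across, 3 mm thick). In the sole's frame at x = -60 mm, y = 12 mm, and z = 41 mm less its joint value (35 mm when home)
- nail1 (a joint): how far the first (next to the red heel patch) nail has been pushed down, in m: 0 = head standing 6 mm off the rubber, 0.006 = head resting flat on it (home, end stop). Starts between 0 and 0.0012. It slides straight down with about 3 N of friction and stays where it is left
- nail2_head (a point): centre of the top of the second nail's domed brass head (14 mm across, 3 mm thick). In the sole's frame at x = -15 mm, y = 14 mm, and z = 41 mm less its joint value (35 mm when home)
- nail2 (a joint): how far the second nail has been pushed down, in m: 0 = head standing 6 mm off the rubber, 0.006 = head resting flat on it (home, end stop). Starts between 0 and 0.0012. It slides straight down with about 3 N of friction and stays where it is left
- nail3_head (a point): centre of the top of the third nail's domed brass head (14 mm across, 3 mm thick). In the sole's frame at x = 30 mm, y = 26 mm, and z = 41 mm less its joint value (35 mm when home)
- nail3 (a joint): how far the third nail has been pushed down, in m: 0 = head standing 6 mm off the rubber, 0.006 = head resting flat on it (home, end stop). Starts between 0 and 0.0012. It slides straight down with about 3 N of friction and stays where it is left
- nail4_head (a point): centre of the top of the fourth nail's domed brass head (14 mm across, 3 mm thick). In the sole's frame at x = 73 mm, y = 28 mm, and z = 41 mm less its joint value (35 mm when home)
- nail4 (a joint): how far the fourth nail has been pushed down, in m: 0 = head standing 6 mm off the rubber, 0.006 = head resting flat on it (home, end stop). Starts between 0 and 0.0012. It slides straight down with about 3 N of friction and stays where it is left
- nail5_head (a point): centre of the top of the fifth (at the toe) nail's domed brass head (14 mm across, 3 mm thick). In the sole's frame at x = 113 mm, y = 6 mm, and z = 41 mm less its joint value (35 mm when home)
- nail5 (a joint): how far the fifth (at the toe) nail has been pushed down, in m: 0 = head standing 6 mm off the rubber, 0.006 = head resting flat on it (home, end stop). Starts between 0 and 0.0012. It slides straight down with about 3 N of friction and stays where it is left
- thread_cone: red cone of thread on an orange foot, 62 mm across, 114 mm tall, standing beside the sole; origin under its centre
- hammer: hammer, 240 mm long, lying beside the sole on the side of the nails; origin under its middle, x axis along it
- nail_tin: small open steel dish, 68 mm across, 30 mm tall, standing off to one side of the sole's toe end; origin under its centre
- mug: white mug, 80 mm across, 95 mm tall, to one side of the bench; origin under its centre
- glue_jar: amber jar with a black cap, 72 mm across, 90 mm tall, to one side of the bench; origin under its centre
- blue_spool: small blue spool of thread, 47 mm across, 86 mm tall, to the left of the bench; origin under its centre

How it is judged:
By the outcome, as a careful person would: the job done as asked, in the order asked, and still so for the second after the job is handed in, with the robot touching nothing.
It also fails if it takes over 51 s, if anything falls off the work surface, if the arm or the gripper's body presses on something with over 40 N, if the wrist force passes 120 N, or if a joint passes its speed limit or range.

## Working session

There is one attempt and no reset: what is moved stays moved. The work goes in short steps, Python scripts to look and compute and a tool call to move; the robot and the scene stay as the last step left them, time stands still between calls to the robot, and variables do not carry over. Pictures are saved under pics/ and viewed, at most 10 in all, crops included, and the job is handed in when it is done.

Besides the shell and the picture viewer there is one more tool, called after "Emit:" as name(argument=value, ...) on one line, values as JSON. arm_command: Moves the arm, as the interface text tells. Its arguments: {"type":"object","properties":{"fingers":{"type":"array","items":{"type":"number"}},"travel":{"type":"array","items":{"type":"array","items":{"type":"number"}}},"dr":{"type":"array","items":{"type":"array","items":{"type":"number"}}},"squeeze":{"type":"number"}},"required":["fingers","travel","dr"]}

```bash
mkdir -p pics; python3 - <<'E'
from cell import *
import cv2,numpy as np
s=observe();print({k:np.round(v,3).tolist() for k,v in s.items()})
for n in("top","scene"):
    c=read_camera(n);cv2.imwrite(f"pics/{n}1.png",c["color"]);np.savez(f"{n}1.npz",**c)
    print(n,c["fx"],c["cx"],c["cy"],c["R"].round(3).tolist(),c["t"])
E
```

```text
{'time': 0.0, 'qpos': [-1.495, 0.343, 1.525, 0.0, 1.275, -0.146], 'qvel': [-0.001, -0.0, -0.001, 0.001, 0.0, -0.0], 'joint_efforts': [-0.002, -43.125, -24.422, 0.072, 0.056, -0.0], 'tool_pos': [0.115, -0.512, 0.226], 'tool_rot': [-3.14, -0.0, 0.222], 'contact_force': [0.266, 1.248, -0.383], 'torque': [0.01, -0.031, 0.101], 'grip_force': 0.0, 'opening': 0.092}
top 619.4426775328783 323.8205682696902 245.74979536154447 [[-0.026, -1.0, 0.013], [-0.996, 0.025, -0.081], [0.08, -0.015, -0.997]] [-0.00176962  0.57969843  1.50326232]
scene 478.9998423600611 319.43236501876527 243.42011023002053 [[0.066, 0.998, 0.005], [0.706, -0.044, -0.706], [-0.705, 0.05, -0.708]] [-0.01892986 -0.36373344  1.52017535]
```

View pics/top1.png

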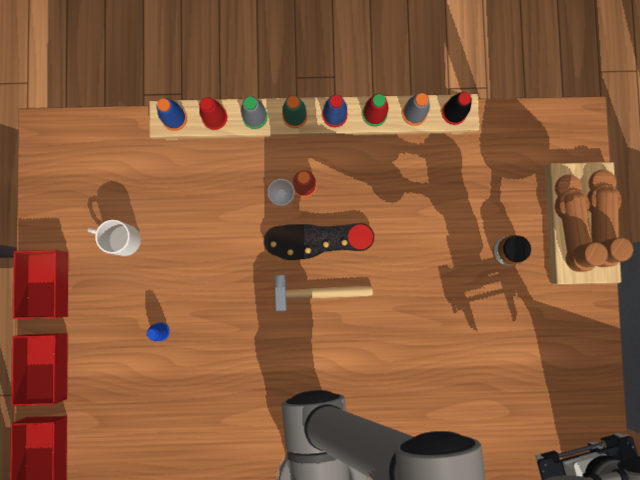

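The top view shows the sole with its red heel at (360,237) and its toe at (265,243). The nails are at about (344,243), (325,244), (308,250), (290,252) and (273,244), and the hammer is on the robot's side. Next I'll locate these precisely.

```bash
cat > h.py <<'E'
import numpy as np,cv2
N=np.array([[-60,12],[-15,14],[30,26],[73,28],[113,6]])/1000.
def plane(c,uv,z):
    uv=np.atleast_2d(uv);d=np.c_[(uv[:,0]-c["cx"])/c["fx"],(uv[:,1]-c["cy"])/c["fy"],np.ones(len(uv))]@c["R"]
    o=-c["R"].T@c["t"];return o+d*((z-o[2])/d[:,2])[:,None]
def proj(c,X):
    p=np.atleast_2d(X)@c["R"].T+c["t"];return np.c_[p[:,0]/p[:,2]*c["fx"]+c["cx"],p[:,1]/p[:,2]*c["fy"]+c["cy"]]
def fit(P,Q): # rigid 2d Q=R P+t
    a,b=P.mean(0),Q.mean(0);H=(P-a).T@(Q-b);th=np.arctan2(H[0,1]-H[1,0],H[0,0]+H[1,1])
    R=np.array([[np.cos(th),-np.sin(th)],[np.sin(th),np.cos(th)]]);return th,R,b-R@a
def brass(c,box):
    x0,y0,x1,y1=box;im=cv2.cvtColor(c["color"][y0:y1,x0:x1],cv2.COLOR_BGR2HSV)
    m=cv2.inRange(im,(14,90,110),(32,255,255));n,l,s,ce=cv2.connectedComponentsWithStats(m)
    return [(*(ce[i]+[x0,y0]).round(2),s[i,4]) for i in range(1,n) if s[i,4]>5]
E
python3 - <<'E'
from h import *
t=dict(np.load("top1.npz"));s=dict(np.load("scene1.npz"))
px=np.array([[344,243],[325,244],[308,250],[290,252],[273,244]])
b=brass(t,(262,222,352,262));print(b)
X=plane(t,px,.0395);th,R,o=fit(N,X[:,:2]);print(th,o)
W=np.c_[N@R.T+o,np.full(5,.0395)];q=proj(s,W);print(W.round(4).tolist(),q.round(1).tolist())
lo=(q.min(0)-20).astype(int);hi=(q.max(0)+20).astype(int)
print(brass(s,(*lo,*hi)))
im=np.vstack([cv2.resize(t["color"][215:270,255:385],None,fx=6,fy=5.4,interpolation=2)[:290],cv2.resize(s["color"][lo[1]-10:hi[1]+10,lo[0]-15:hi[0]+35],(780,300),interpolation=2)]);cv2.imwrite("pics/c.png",im);print(lo,hi)
E
```

```text
[(np.float64(344.17), np.float64(242.4), np.int32(30)), (np.float64(273.0), np.float64(243.79), np.int32(19)), (np.float64(325.5), np.float64(244.21), np.int32(28)), (np.float64(307.5), np.float64(250.21), np.int32(28)), (np.float64(289.95), np.float64(251.84), np.int32(19))]
1.5987916906081434 [ 0.59504183 -0.00543786]
[[0.5847, -0.0658, 0.0395], [0.5815, -0.0208, 0.0395], [0.5682, 0.0238, 0.0395], [0.565, 0.0667, 0.0395], [0.5859, 0.1073, 0.0395]] [[299.1, 254.2], [319.0, 252.3], [338.1, 247.2], [356.6, 245.4], [375.6, 251.2]]
[(np.float64(336.82), np.float64(240.8), np.int32(2960)), (np.float64(356.33), np.float64(246.12), np.int32(24)), (np.float64(337.83), np.float64(247.9), np.int32(29)), (np.float64(375.4), np.float64(251.76), np.int32(25))]
[279 225] [395 274]
```

View pics/c.png

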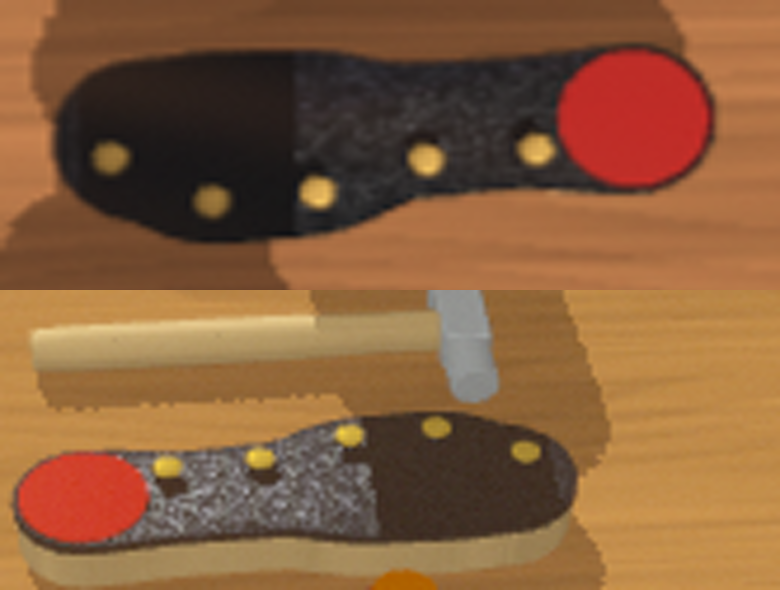

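The refit nails agree in both views to about 1 px. I'll use yaw ≈ 0.03, with the fingers shut and their closing line along the sole, so the gripper body stays clear of the cone.

```bash
cat >> h.py <<'E'
def go(s,target,yaw=.03):
    from scipy.spatial.transform import Rotation as r
    A=r.from_euler("xyz",s["tool_rot"]);B=r.from_euler("xyz",[np.pi,0,yaw])
    print("travel",A.inv().apply(np.array(target)-s["tool_pos"]).round(4).tolist(),"dr",np.degrees((A.inv()*B).as_rotvec()).round(2).tolist())
E
python3 - <<'E'
from h import *
from cell import *
t=dict(np.load("top1.npz"));s=dict(np.load("scene1.npz"))
a=np.array([[344.17,242.4],[325.5,244.21],[307.5,250.21],[289.95,251.84],[273,243.79]])
X=plane(t,a,.0395)[:,:2];th,R,o=fit(N,X);print("top",th,o,((N@R.T+o-X)*1e3).round(1).tolist())
print((N@R.T+o).round(4).tolist())
i=[2,3,4];Y=plane(s,[[337.83,247.9],[356.33,246.12],[375.4,251.76]],.0395)[:,:2];print("scene-top",((Y-X[i])*1e3).round(1).tolist())
print("cone,tin,jar,hammer",plane(t,[[303,176]],.11)[0],plane(t,[[281,186]],.03)[0],plane(t,[[516,249]],.09)[0],plane(t,[[280,276]],.03)[0])
go(observe(),[.584,-.066,.10])
go(observe(),[.584,-.066,.20])
E
```

```text
top 1.6000072101986336 [ 0.59534331 -0.00548196] [[-0.0, 0.4], [-0.0, -0.4], [0.2, 0.0], [-0.1, 0.1], [-0.0, -0.1]]
[[0.5851, -0.0658], [0.5818, -0.0209], [0.5685, 0.0237], [0.5652, 0.0667], [0.586, 0.1073]]
scene-top [[2.0, -0.8], [1.8, -0.8], [1.6, -0.7]]
cone,tin,jar,hammer [0.73773337 0.02928782 0.11      ] [0.72965516 0.08550531 0.03      ] [ 0.55504901 -0.46976265  0.09      ] [0.50751532 0.09248031 0.03      ]
travel [0.5551, -0.3316, 0.1267] dr [-0.08, -0.0, 10.99]
travel [0.5551, -0.3318, 0.0267] dr [-0.08, -0.0, 10.99]
```

Emit:
arm_command(fingers=[1,1,1,1,1,1,1,1], travel=[[0.035,-0.021,0.002],[0.07,-0.042,0.004],[0.105,-0.063,0.006],[0.14,-0.084,0.008],[0.175,-0.105,0.01],[0.21,-0.125,0.011],[0.245,-0.146,0.012],[0.278,-0.166,0.013]], dr=[[0,0,1.4],[0,0,2.8],[0,0,4.2],[0,0,5.6],[0,0,7],[0,0,8.4],[0,0,9.8],[0,0,11]], squeeze=5)

```text
time: 0.77
tool_pos: [0.3512, -0.2872, 0.2135]
tool_rot: [-3.141, 0.0, 0.028]
contact_force: [0.7, -0.2, -0.8]
opening: 0.0433
grip_force: 0.0
```

```bash
python3 -c "
from h import *
from cell import *
go(observe(),[.5855,-.066,.10])"
```

```text
travel [0.2405, -0.2144, 0.1135] dr [-0.02, 0.01, -0.09]
```

Emit:
arm_command(fingers=[1,1,1,1,1,1,1,1], travel=[[0.03,-0.027,0.005],[0.06,-0.054,0.015],[0.09,-0.08,0.03],[0.12,-0.107,0.045],[0.15,-0.134,0.06],[0.18,-0.16,0.08],[0.21,-0.187,0.1],[0.24,-0.214,0.113]], dr=[[0,0,0],[0,0,0],[0,0,0],[0,0,0],[0,0,0],[0,0,0],[0,0,0],[0,0,0]])

```text
time: 1.43
tool_pos: [0.5769, -0.0731, 0.1022]
tool_rot: [-3.141, 0.002, 0.03]
contact_force: [0.3, -1.1, 0.1]
opening: 0.0005
grip_force: 0.0
```

Emit:
arm_command(fingers=[1,1,1,1,1,1], travel=[[0,0,0.01],[0,0,0.02],[0,0,0.03],[0,0,0.035],[0,0,0.035],[0,0,0.035]], dr=[[0,0,0],[0,0,0],[0,0,0],[0,0,0],[0,0,0],[0,0,0]])

```text
time: 1.93
tool_pos: [0.5762, -0.0758, 0.0694]
tool_rot: [3.141, 0.0, 0.028]
contact_force: [0.1, 0.7, 0.2]
opening: 0.0008
grip_force: 0.0
```

```bash
python3 - <<'E'
from h import *
from cell import *
go(observe(),[.5855,-.066,.045]);print(observe())
c=read_camera("wrist");cv2.imwrite("pics/w1.png",c["color"])
c=read_camera("scene");cv2.imwrite("pics/s2.png",cv2.resize(c["color"][200:300,240:400],(800,500),interpolation=2))
E
```

```text
travel [0.0096, -0.0095, 0.0244] dr [0.01, 0.0, -0.11]
{'time': 1.9333, 'qpos': array([-2.62564388e-01,  6.05527523e-01,  1.56138898e+00, -1.90188285e-04,
        9.74692003e-01,  1.28025933e+00]), 'qvel': array([ 0.00404486, -0.01024692, -0.01354598,  0.00123361,  0.00318247,
        0.00192937]), 'joint_efforts': array([ 1.51151181e-01, -5.09808433e+01, -1.97255570e+01,  5.09240257e-02,
       -7.63696013e-02, -3.83287232e-03]), 'tool_pos': array([ 0.57621321, -0.07580891,  0.06941681]), 'tool_rot': array([3.14144641e+00, 6.02793964e-05, 2.80793820e-02]), 'contact_force': array([0.12062088, 0.6676074 , 0.22220511]), 'torque': array([-0.00839262,  0.08842366, -0.03025163]), 'grip_force': 0.0, 'opening': 0.0007530722436170261}
```

View pics/w1.png

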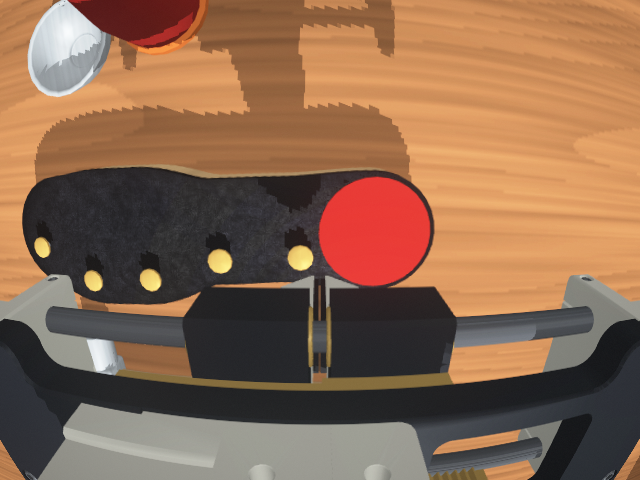

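View pics/s2.png

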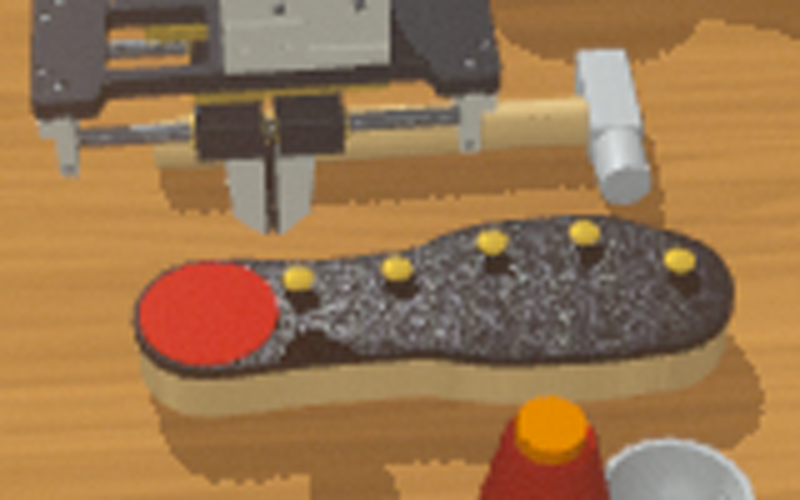

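The tip is short of nail 1 and clear of everything; nail 1 is at wrist pixel (300,258) and nail 5 at (42,247). I'll cross-check positions with the wrist view.

```bash
python3 - <<'E'
from h import *
from cell import *
c=read_camera("wrist");p=np.array([[300,258],[220,261],[150,280],[93,281],[42,247]],float)
p=np.array([min(brass(c,(20,220,330,310)),key=lambda b:np.hypot(b[0]-q[0],b[1]-q[1]))[:2] for q in p],float);print(p.tolist())
d=(p-[c["cx"],c["cy"]])/[c["fx"],c["fy"]];r=np.linalg.norm(d,axis=1)
ray=np.c_[d/r[:,None]*np.sin(r)[:,None],np.cos(r)]@c["R"];o=-c["R"].T@c["t"]
X=(o+ray*((.0395-o[2])/ray[:,2])[:,None])[:,:2];th,R,q=fit(N,X);print(th,((N@R.T+q-X)*1e3).round(1).tolist());print((N@R.T+q).round(4).tolist())
E
```

```text
[[300.47, 258.35], [220.25, 261.64], [151.04, 280.2], [93.97, 281.03], [42.76, 247.69]]
1.6082402399814313 [[0.0, 0.4], [-0.1, 0.4], [0.1, 0.1], [0.1, -0.3], [-0.1, -0.6]]
[[0.5855, -0.0648], [0.5819, -0.0199], [0.5682, 0.0246], [0.5646, 0.0675], [0.5851, 0.1083]]
```

Emit:
arm_command(fingers=[1,1,1,1,1,1], travel=[[0.005,-0.005,0.003],[0.0095,-0.0102,0.008],[0.0095,-0.0102,0.014],[0.0095,-0.0102,0.02],[0.0095,-0.0102,0.0235],[0.0095,-0.0102,0.0235]], dr=[[0,0,0],[0,0,0],[0,0,0],[0,0,0],[0,0,0],[0,0,0]])

```text
time: 2.58
tool_pos: [0.5849, -0.064, 0.0442]
tool_rot: [-3.141, 0.003, 0.03]
contact_force: [-0.0, 0.2, 1.0]
opening: 0.0004
grip_force: 0.0
```

Emit:
arm_command(fingers=[1,1,1,1,1,1], travel=[[0,0,0.002],[0,0,0.004],[0,0,0.006],[0,0,0.007],[0,0,0.007],[0,0,0.007]], dr=[[0,0,0],[0,0,0],[0,0,0],[0,0,0],[0,0,0],[0,0,0]])

```text
time: 3.08
tool_pos: [0.5859, -0.0644, 0.0387]
tool_rot: [3.141, -0.0, 0.03]
contact_force: [0.6, -0.3, 1.4]
opening: 0.0009
grip_force: 0.2
```

Emit:
arm_command(fingers=[1,1,1,1], travel=[[0,0,0.001],[0,0,0.002],[0,0,0.002],[0,0,0.002]], dr=[[0,0,0],[0,0,0],[0,0,0],[0,0,0]])

```text
time: 3.42
tool_pos: [0.586, -0.0644, 0.0367]
tool_rot: [3.141, -0.0, 0.03]
contact_force: [-1.0, 0.5, 2.6]
opening: 0.0002
grip_force: 1.1
```

Emit:
arm_command(fingers=[1,1,1], travel=[[0,0,0.001],[0,0,0.001],[0,0,0.001]], dr=[[0,0,0],[0,0,0],[0,0,0]])

```text
time: 3.67
tool_pos: [0.5859, -0.0644, 0.0356]
tool_rot: [3.141, -0.0, 0.03]
contact_force: [1.1, -0.5, 2.2]
opening: 0.0008
grip_force: 1.0
```

Emit:
arm_command(fingers=[1,1,1], travel=[[0,0,0.0008],[0,0,0.0008],[0,0,0.0008]], dr=[[0,0,0],[0,0,0],[0,0,0]])

```text
time: 3.92
tool_pos: [0.586, -0.0643, 0.0352]
tool_rot: [3.141, -0.0, 0.03]
contact_force: [-0.9, -1.6, 5.1]
opening: 0.0005
grip_force: 2.5
```

Emit:
arm_command(fingers=[1,1,1], travel=[[0,0,0.0005],[0,0,0.0005],[0,0,0.0005]], dr=[[0,0,0],[0,0,0],[0,0,0]])

```text
time: 4.17
tool_pos: [0.586, -0.0644, 0.0351]
tool_rot: [3.141, -0.001, 0.03]
contact_force: [-2.1, -0.2, 8.1]
opening: 0.0006
grip_force: 4.1
```

Nail 1 has bottomed: z 35.1 mm, with the force rising. On to nail 2.

Emit:
arm_command(fingers=[1,1,1,1,1,1,1,1], travel=[[0,0,-0.006],[0,0,-0.014],[-0.0008,-0.014,-0.014],[-0.0017,-0.029,-0.014],[-0.0026,-0.0441,-0.014],[-0.0026,-0.0441,-0.014],[-0.0026,-0.0441,-0.012],[-0.0026,-0.0441,-0.01]], dr=[[0,0,0],[0,0,0],[0,0,0],[0,0,0],[0,0,0],[0,0,0],[0,0,0],[0,0,0]])

```text
time: 4.83
tool_pos: [0.5818, -0.0197, 0.0441]
tool_rot: [3.141, 0.0, 0.031]
contact_force: [0.3, -0.6, -0.1]
opening: 0.0003
grip_force: 0.0
```

Emit:
arm_command(fingers=[1,1,1,1,1,1,1], travel=[[0,0,0.002],[0,0,0.004],[0,0,0.006],[0,0,0.008],[0,0,0.009],[0,0,0.009],[0,0,0.009]], dr=[[0,0,0],[0,0,0],[0,0,0],[0,0,0],[0,0,0],[0,0,0],[0,0,0]])

```text
time: 5.42
tool_pos: [0.5819, -0.0206, 0.0353]
tool_rot: [3.141, 0.0, 0.03]
contact_force: [-1.4, -2.0, 1.8]
opening: 0.0003
grip_force: 0.8
```

Emit:
arm_command(fingers=[1,1,1], travel=[[0,0,0.0008],[0,0,0.0008],[0,0,0.0008]], dr=[[0,0,0],[0,0,0],[0,0,0]])

```text
time: 5.67
tool_pos: [0.5819, -0.0206, 0.0351]
tool_rot: [3.141, -0.0, 0.03]
contact_force: [-3.2, -2.4, 6.9]
opening: 0.0004
grip_force: 3.4
```

Emit:
arm_command(fingers=[1,1,1], travel=[[0,0,0.0004],[0,0,0.0004],[0,0,0.0004]], dr=[[0,0,0],[0,0,0],[0,0,0]])

```text
time: 5.92
tool_pos: [0.582, -0.0205, 0.0351]
tool_rot: [3.141, -0.0, 0.03]
contact_force: [-3.9, -1.2, 9.5]
opening: 0.0005
grip_force: 4.7
```

Nail 2 is home. Nail 3 next.

Emit:
arm_command(fingers=[1,1,1,1,1,1,1,1], travel=[[0,0,-0.006],[0,0,-0.014],[-0.004,-0.015,-0.014],[-0.008,-0.03,-0.014],[-0.0119,-0.045,-0.014],[-0.0119,-0.045,-0.014],[-0.0119,-0.045,-0.012],[-0.0119,-0.045,-0.01]], dr=[[0,0,0],[0,0,0],[0,0,0],[0,0,0],[0,0,0],[0,0,0],[0,0,0],[0,0,0]])

```text
time: 6.58
tool_pos: [0.5687, 0.0249, 0.044]
tool_rot: [3.141, -0.0, 0.031]
contact_force: [0.3, -0.4, 0.9]
opening: 0.0006
grip_force: 0.0
```

Emit:
arm_command(fingers=[1,1,1,1,1,1,1], travel=[[0,0,0.002],[0,0,0.004],[0,0,0.006],[0,0,0.008],[0,0,0.009],[0,0,0.0095],[0,0,0.0095]], dr=[[0,0,0],[0,0,0],[0,0,0],[0,0,0],[0,0,0],[0,0,0],[0,0,0]])

```text
time: 7.17
tool_pos: [0.5688, 0.0241, 0.0352]
tool_rot: [3.141, -0.0, 0.03]
contact_force: [-1.5, 0.9, 7.0]
opening: 0.0008
grip_force: 3.3
```

Emit:
arm_command(fingers=[1,1,1], travel=[[0,0,0.0005],[0,0,0.0005],[0,0,0.0005]], dr=[[0,0,0],[0,0,0],[0,0,0]])

```text
time: 7.42
tool_pos: [0.5688, 0.0241, 0.0351]
tool_rot: [3.141, -0.001, 0.03]
contact_force: [-3.0, 0.5, 10.2]
opening: 0.0008
grip_force: 5.0
```

Emit:
arm_command(fingers=[1,1,1,1,1,1,1,1], travel=[[0,0,-0.006],[0,0,-0.014],[-0.0007,-0.014,-0.014],[-0.0014,-0.029,-0.014],[-0.002,-0.043,-0.014],[-0.002,-0.043,-0.014],[-0.002,-0.043,-0.012],[-0.002,-0.043,-0.01]], dr=[[0,0,0],[0,0,0],[0,0,0],[0,0,0],[0,0,0],[0,0,0],[0,0,0],[0,0,0]])

```text
time: 8.08
tool_pos: [0.5655, 0.0674, 0.0439]
tool_rot: [3.141, -0.0, 0.031]
contact_force: [0.6, 0.2, -0.2]
opening: 0.0005
grip_force: 0.0
```

Emit:
arm_command(fingers=[1,1,1,1,1,1,1], travel=[[0,0,0.002],[0,0,0.004],[0,0,0.006],[0,0,0.008],[0,0,0.009],[0,0,0.0095],[0,0,0.0095]], dr=[[0,0,0],[0,0,0],[0,0,0],[0,0,0],[0,0,0],[0,0,0],[0,0,0]])

```text
time: 8.67
tool_pos: [0.5654, 0.0669, 0.0351]
tool_rot: [3.141, -0.0, 0.03]
contact_force: [-2.9, -0.7, 6.6]
opening: 0.0006
grip_force: 3.3
```

Emit:
arm_command(fingers=[1,1,1], travel=[[0,0,0.0004],[0,0,0.0004],[0,0,0.0004]], dr=[[0,0,0],[0,0,0],[0,0,0]])

```text
time: 8.92
tool_pos: [0.5655, 0.0669, 0.0351]
tool_rot: [3.141, -0.0, 0.03]
contact_force: [-3.8, -1.3, 9.5]
opening: 0.0004
grip_force: 4.7
```

Emit:
arm_command(fingers=[1,1,1,1,1,1,1,1], travel=[[0,0,-0.006],[0,0,-0.014],[0.007,-0.013,-0.014],[0.014,-0.027,-0.014],[0.0217,-0.0403,-0.014],[0.0217,-0.0403,-0.014],[0.0217,-0.0403,-0.012],[0.0217,-0.0403,-0.01]], dr=[[0,0,0],[0,0,0],[0,0,0],[0,0,0],[0,0,0],[0,0,0],[0,0,0],[0,0,0]])

```text
time: 9.58
tool_pos: [0.5857, 0.1083, 0.0439]
tool_rot: [3.141, 0.0, 0.03]
contact_force: [0.2, 0.3, -0.8]
opening: 0.0007
grip_force: 0.0
```

Emit:
arm_command(fingers=[1,1,1,1,1,1,1], travel=[[0,0,0.002],[0,0,0.004],[0,0,0.006],[0,0,0.008],[0,0,0.009],[0,0,0.0095],[0,0,0.0095]], dr=[[0,0,0],[0,0,0],[0,0,0],[0,0,0],[0,0,0],[0,0,0],[0,0,0]])

```text
time: 10.17
tool_pos: [0.5856, 0.1078, 0.0352]
tool_rot: [3.141, 0.001, 0.03]
contact_force: [-3.0, -1.4, 6.5]
opening: 0.0008
grip_force: 3.2
```

Emit:
arm_command(fingers=[1,1,1], travel=[[0,0,0.0004],[0,0,0.0004],[0,0,0.0004]], dr=[[0,0,0],[0,0,0],[0,0,0]])

```text
time: 10.42
tool_pos: [0.5857, 0.1078, 0.0351]
tool_rot: [3.141, 0.0, 0.03]
contact_force: [-5.0, -1.2, 7.9]
opening: 0.0005
grip_force: 4.5
```

Emit:
arm_command(fingers=[1,1,1,1,1,1,1,1], travel=[[0,0,-0.005],[0,0,-0.02],[0,0,-0.045],[0,0,-0.075],[0,0,-0.105],[0,0,-0.13],[0,0,-0.14],[0,0,-0.14]], dr=[[0,0,0],[0,0,0],[0,0,0],[0,0,0],[0,0,0],[0,0,0],[0,0,0],[0,0,0]])

```text
time: 11.08
tool_pos: [0.5874, 0.1083, 0.177]
tool_rot: [-3.141, -0.006, 0.03]
contact_force: [-0.4, 0.0, -0.4]
opening: 0.0006
grip_force: 0.0
```

```bash
python3 - <<'E'
from h import *
from cell import *
c=read_camera("scene");cv2.imwrite("pics/s3.png",cv2.resize(c["color"][200:300,240:400],(800,500),interpolation=2))
E
```

```text
(no output)
```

View pics/s3.png

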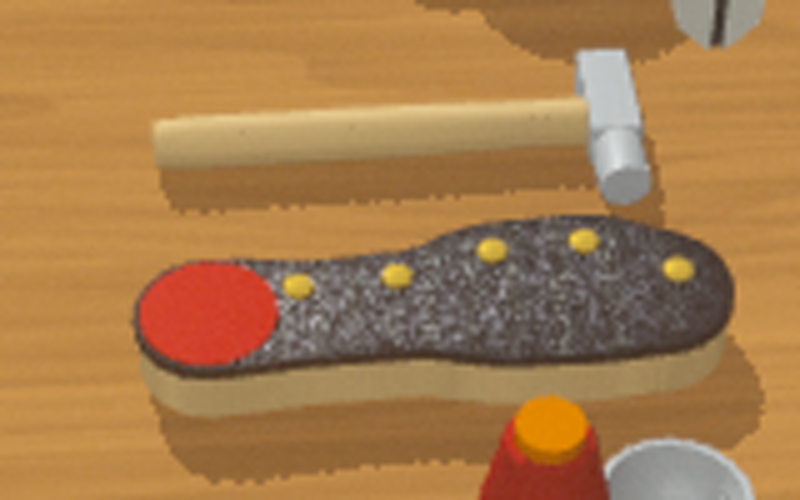

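All five heads, from (298,285) to (679,268), now sit flush with no shadow gap. The sole and its neighbours are where they were.

```bash
python3 -c "
from cell import *
print(hand_in())"
```

```text
the job is handed in; nothing more can be done
None
```

All five nails were pressed flat in order from heel to toe, each stopping at 35.1 mm under about 8–10 N; the last picture shows the sole and the hammer, cone and tin beside it unmoved, and the job is handed in.

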